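Scrape dried paint chips off a balance pan

ROBOT

A 7-joint arm with a two-finger parallel gripper is mounted at the origin on the work surface. World frame = base frame: x ahead of the robot, y to its left, z up, the work surface at z = 0. Lengths are in m, angles in degrees, forces in N, time in s.
With the tool pointing down it reaches from about 0.4 to 0.875 m from the base axis. Payload 4.4 kg.
Tool frame: the origin (TCP) lies on the centre line of the jaws, within the pads' length; the fingertips stand 19 mm ahead of it and the grasp point (between the pads) is the TCP; z points along the fingers, y is the direction in which the jaws open and shut (so a half turn about z gives the same grasp; the last joint's range is limited). The gripper opens to 85 mm and grips with 20 to 120 N. Pads are 22 mm wide; open, the fingers measure 114 mm over their backs; the gripper's body (76 mm by 85 mm) begins 54 mm behind the grasp point. The pads swing forward as they close: fully open they stand 13 mm farther back than shut.
Start: joints at [-79.572, 36.005, 2.206, 86.941, -1.547, 57.084, -1.146], TCP at [0.159, 0.63, 0.25] pointing down, gripper open.
Joint ranges: [-175.42, 175.42], [-21.48, 121.26], [-71.46, 75.88], [10.55, 141.38], [-63.04, 243.04], [13.31, 113.54], [-168.57, 168.57]. Speed limits (degrees/s): [147.25, 147.25, 180, 180, 180, 180, 180].

INTERFACE

Orientations are given as [roll, pitch, yaw] about the fixed x, y, z axes, in that order (R = Rz(yaw) Ry(pitch) Rx(roll)).
In Python, from workcell import manip gives the robot as it stands. Calls block until the motion is done:
- manip.move_to(position, orientation): joint-space move of the TCP to a pose.
- manip.move_linear(position, rate=0.15, rotation=None): straight line of the TCP; rotation=None keeps the orientation; rate is the mean speed in m/s.
- manip.move_j(angles): joint-space move.
- manip.open() and manip.grab(): open the fingers fully, or close them until they stop; the grip force is fixed at half the most.
- manip.pause(seconds).
- manip.ik(position, orientation): joint angles nearest the present ones, or None.
- manip.sense(): the state.
- manip.get_image(name): name is "side" or "top" or "wrist"; returns a dict with "frame" (400x640x3 uint8, red, green, blue), "z_map" (400x640 float32, m along the optical axis (not along the pixel's ray), 0 where there is no reading), "fx", "fy", "cx", "cy" (pixels), "R" (3x3) and "t" (3): a world point X has camera coordinates R X + t. Camera axes: x right, y down, z forward; pixel columns grow to the right and rows downward; lengths in m; the calibration is good to about 2 mm. A picture is of the moment at which its call begins.
A pose or a line that the arm cannot do raises manip.PlanningError and nothing moves.
- manip.finish_job(): hands the job in, once; it reports no verdict.
The state is a dict: "time": time; "qpos": joint angles; "dq": joint speeds; "tau": joint torques, N m; "tcp_pos": TCP position; "orientation": TCP orientation; "wrist_force": force on the tool from outside, world axes, zero at the start; "wrist_torque": the same for the moment, N m; "gripper_width": finger opening in m.
Only numpy, scipy, OpenCV 4.12 (cv2) and the standard library are available. Lean on these libraries where they do the work, as an engineer would, in place of code of your own. Each camera call takes 0.05 s, during which the arm holds its last target. There are 200 camera calls.

TASK

Take the scraper block from its mat and, with its edge kept pressed on the balance's rocking pan (a steady 1.8 kg or so of force by feel, drag included: under 1.4 kg leaves a film, over 2.2 kg ruins the balance), wipe the five dried paint chips along the pan and over its end into the black tray. Set the edge down behind the chips, near the end away from the tray, and keep the pressure up right to the tray end; do not touch the pan or the chips with the fingers. Then stand the scraper upright on its mat again and leave the things around as they were.

Things in the scene. Friction and masses are not known exactly. Their poses are not given: they have to be found in the camera images.
- scraper_handle (a point): Centre of the scraper block's wooden handle, 60 mm above the flat underside of its rubber edge. Handle: 60 mm long (scraper's x), 26 mm thick (scraper's y: grip across this), 50 mm tall, flat faces. Under it a grey block 134 x 30 x 20 mm, then the rubber edge 134 mm long (x), 16 mm thick (y), 14 mm tall. It stands upright on the mat (z up); 180 to 290 g.
- scraper: The whole scraper block, 84 mm tall; origin in the middle of the flat underside of the rubber edge, 60 mm below the handle centre; x along the 134 mm edge, y across its 16 mm.
- pan: Bare aluminium pan on the balance, 240 mm long (its y), flat, open at both ends, a 10 mm high lip along each long side, 150 mm clear between the lips (its x): the scraper's edge fits with 8 mm to spare each side. Origin: its pivot, under the middle; flat top 8 mm above that, 80 mm above the bench. The -y end (y = -120 mm) overhangs the tray; the stroke starts near the +y end.
- pan_top (a point): Middle of the pan's flat top, same axes. The pan yields: it rocks about its x through the pivot (6 N m/rad, up to 0.06 rad each way), and it sinks (1 N/mm, up to 18 mm) once the load passes a preload that differs each time, 0 to 18 N, and cannot be seen. So its height under load must be felt. Keep the whole force on it (press and drag) between 14 and 22 N along the stroke.
- tray: Open black tray at the -y end of the pan, fixed to the balance, 180 x 150 mm outside (x, y), 40 mm high, walls and floor 4 mm. Origin: middle of its underside, on the bench; 30 mm of it lies under the pan's end.
- chip0: A loose, hard, dried paint chip (round drip, 24 mm across, 5 mm thick, 12 g), lying flat on the pan within 75 mm of its middle; origin at its underside.
- chip1: A loose, hard, dried paint chip (angular flake, about 24 x 22 mm, 5 mm thick, 12 g), lying flat on the pan within 75 mm of its middle; origin at its underside.
- chip2: A loose, hard, dried paint chip (round drip, 20 mm across, 5 mm thick, 12 g), lying flat on the pan within 75 mm of its middle; origin at its underside.
- chip3: A loose, hard, dried paint chip (angular flake, about 24 x 24 mm, 5 mm thick, 12 g), lying flat on the pan within 75 mm of its middle; origin at its underside.
- chip4: A loose, hard, dried paint chip (lumpy double drip, about 26 x 22 mm, 5 mm thick, 12 g), lying flat on the pan within 75 mm of its middle; origin at its underside.
- mat: Black rubber mat on the bench, fixed, 200 x 110 x 4 mm (x, y, z); origin in the middle of its underside. The scraper starts standing on it.
- meter: Bystander: hand-held colour meter, white over blue, 120 x 60 x 80 mm; origin at its underside.
- cup: Bystander: empty white plastic cup, 90 mm across, 100 mm tall; origin at its underside.
- carton: Bystander: white carton, 70 x 70 x 120 mm; origin at its underside.
There are look-alikes about, which are no part of the job. Several things have the shape of the mat; the one meant has the colours described above.

How it is judged:
By the outcome, as a careful person would: the job done as asked, in the order asked, and still so for the second after the job is handed in, with the robot touching nothing.
It also fails if it takes over 72 s, if anything falls off the work surface, if the arm or the gripper's body presses on something with over 40 N, if the wrist force passes 120 N, or if a joint passes its speed limit or range.

## Working session

There is one attempt and no reset: what is moved stays moved. The work goes in short steps, each a Python script; the robot and the scene stay as the last script left them, time stands still between calls to the robot, and variables do not carry over. Pictures are saved under pics/ and viewed, about 8 in all and at most 12, crops included, and the job is handed in when it is done.

```bash
ls; mkdir -p pics
python3 - <<'E'
from workcell import manip
import cv2,numpy as np
for n in ["top","side"]:
    d=manip.get_image(n); cv2.imwrite(f"pics/{n}0.png",d["frame"][:,:,::-1]); np.savez(f"/tmp/{n}0.npz",**d)
s=manip.sense(); print(s)
E
```

```text
pics
{'time': 0.1, 'qpos': array([-79.57333704,  36.0551856 ,   2.19924855,  86.98888048,
        -1.54787758,  57.08407141,  -1.14756372]), 'dq': array([ 0.00598857, -0.21718474,  0.1150532 , -0.06764317,  0.00156591,
       -0.17086718, -0.06060612]), 'tau': array([ 2.85014001e-03, -5.64525032e+01,  1.23042271e+00, -1.93972099e+01,
        1.12401278e-02,  5.35978004e-03, -5.23510323e-06]), 'tcp_pos': array([0.15921807, 0.6296627 , 0.24946991]), 'orientation': array([-1.79901394e+02, -1.73413807e-03,  1.65803983e+02]), 'wrist_force': array([-0.16794657,  1.19800177,  0.16289007]), 'wrist_torque': array([-0.02483416, -0.04998961, -0.02032415]), 'gripper_width': 0.08512511302001355}
```

View pics/top0.png

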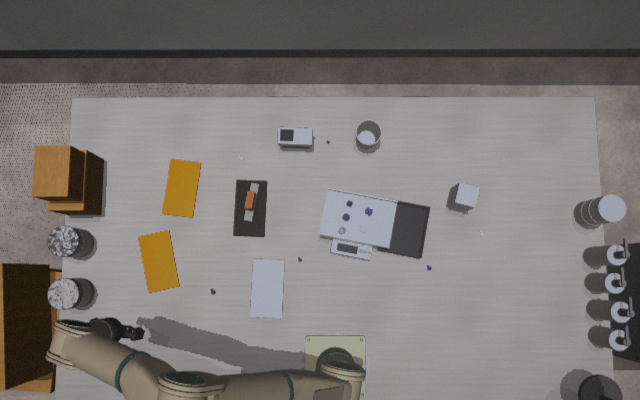

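View pics/side0.png

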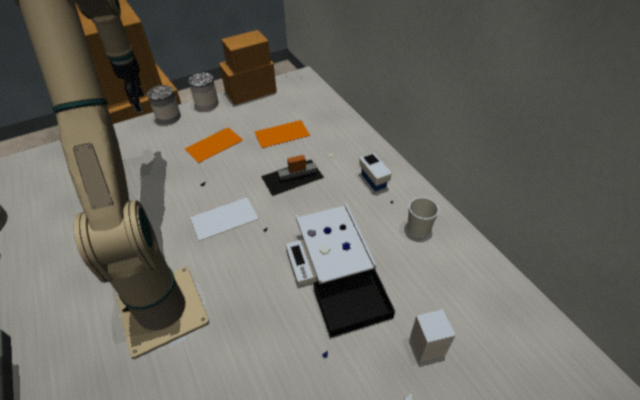

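Top view: scraper (orange handle, ~(250,201)) stands on the black mat (250,208). The pan (~(357,219)) has its tray to the right (408,229). The meter, cup and carton are clear of the path. Next, rough positions.

```bash
cat > h.py <<'E'
import numpy as np,cv2
def world(d,u,v,z=None):
    """pixel -> world using depth map, or with plane height z"""
    R,t=np.array(d["R"]),np.array(d["t"]); ray=np.array([(u-d["cx"])/d["fx"],(v-d["cy"])/d["fy"],1.0])
    c=-R.T@t; w=R.T@ray
    k=float(d["z_map"][int(round(v)),int(round(u))]) if z is None else (z-c[2])/w[2]
    return c+k*w
def project(d,X):
    p=np.asarray(X)@np.array(d["R"]).T+np.array(d["t"]); return np.c_[d["fx"]*p[:,0]/p[:,2]+d["cx"],d["fy"]*p[:,1]/p[:,2]+d["cy"]]
def cloud(d):
    v,u=np.mgrid[0:400,0:640]; z=d["z_map"]; p=np.stack([(u-d["cx"])/d["fx"]*z,(v-d["cy"])/d["fy"]*z,z],-1)
    return (p-np.array(d["t"]))@np.array(d["R"])
E
python3 - <<'E'
from h import *
np.set_printoptions(precision=4,suppress=True)
d=np.load("/tmp/top0.npz"); print("cam",-d["R"].T@d["t"],d["fx"])
for n,u,v in [("handle",250,201),("mat c",250,222),("pan c",357,221),("pan c2",380,232),("tray fl",408,229),("meter",295,136),("cup",368,128),("carton",467,197),("display",350,249),("bench",300,320)]:
    print(n,world(d,u,v))
P=cloud(d); hsv=cv2.cvtColor(d["frame"],cv2.COLOR_RGB2HSV)
m=(P[...,2]>.07)&(P[...,2]<.1); m[:, :315]=0;m[:,435:]=0;m[:180]=0;m[262:]=0
q=P[m]; r=cv2.minAreaRect(q[:,:2].astype(np.float32)); print("pan",r,np.median(q[:,2]))
m=(P[...,2]>.07); m[:, :235]=0;m[:,268:]=0;m[:178]=0;m[238:]=0
q=P[m]; print("handle",cv2.minAreaRect(q[:,:2].astype(np.float32)),np.median(q[:,2]))
E
```

```text
cam [0.3168 0.0608 1.7945] 512.4029570107588
handle [0.5554 0.2842 0.0845]
mat c [0.4925 0.2941 0.0012]
pan c [ 0.4871 -0.0758  0.0793]
pan c2 [ 0.4497 -0.1523  0.0814]
tray fl [ 0.4657 -0.2599  0.0063]
meter [0.7829 0.1336 0.0721]
cup [ 0.8256 -0.124   0.0197]
carton [ 0.5624 -0.4387  0.1149]
display [ 0.3948 -0.0536  0.0435]
bench [0.1539 0.118  0.0014]
pan ((0.5005733966827393, -0.07817219197750092), (0.24005356431007385, 0.1642664670944214), 78.94983673095703) 0.08057641570170623
handle ((0.43971312046051025, 0.1933765411376953), (0.35686278343200684, 0.05764864385128021), 37.99223709106445) 0.08756297595253318
```

Run:
```python
from workcell import manip
from h import *
np.set_printoptions(precision=3,suppress=True)
for yaw in (-11,169):
    for p in ([.555,.284,.3],[.555,.284,.06],[.52,.02,.2],[.52,.02,.14],[.47,-.22,.14],[.47,-.22,.3]): print(yaw,p,manip.ik(p,[180,0,yaw]))
d=manip.get_image("wrist"); s=manip.sense(); print("cam",-d["R"].T@d["t"],d["R"],d["fx"])
```

```text
-11 [0.555, 0.284, 0.3] [ -57.487   39.034   50.147   88.697  -31.605   67.306 -102.192]
-11 [0.555, 0.284, 0.06] [-51.248  54.293  37.758  99.792 -46.858  42.956 -89.935]
-11 [0.52, 0.02, 0.2] [-34.437  36.708  45.711 111.445 -35.785  47.031 -69.857]
-11 [0.52, 0.02, 0.14] [-31.369  41.509  41.26  114.236 -42.418  40.387 -64.229]
-11 [0.47, -0.22, 0.14] [  1.262  38.628  31.922 114.314 -33.763  36.437 -45.514]
-11 [0.47, -0.22, 0.3] [-16.469  33.558  61.659 104.963 -33.419  62.051 -43.197]
169 [0.555, 0.284, 0.3] [-32.241  31.081   4.185  87.922  -2.467  61.087  51.538]
169 [0.555, 0.284, 0.06] [-28.916  47.851  -1.258  99.097   1.709  33.071  47.807]
169 [0.52, 0.02, 0.2] [ -8.95   29.455   5.325 110.757  -4.074  39.966  77.815]
169 [0.52, 0.02, 0.14] [ -5.509  34.72    0.321 113.518  -0.347  31.763  74.05 ]
169 [0.47, -0.22, 0.14] [ 21.026  34.653   1.422 113.759  -1.543  31.606 102.509]
169 [0.47, -0.22, 0.3] [ -6.207  26.54   41.67  104.735 -20.842  56.61  123.154]
cam [0.095 0.646 0.373] [[ 0.246  0.969 -0.003]
 [ 0.935 -0.236  0.265]
 [ 0.256 -0.068 -0.964]] 336.5564361970259
```

Run:
```python
from workcell import manip
from h import *
np.set_printoptions(precision=4,suppress=True)
t0=manip.sense()["time"]
for n,p in [("scr",[.52,.287,.25]),("pan",[.48,-.085,.25])]:
    manip.move_to(p,[180,0,168]); manip.pause(.3)
    d=manip.get_image("wrist"); cv2.imwrite(f"pics/{n}.png",d["frame"][:,:,::-1]); np.savez(f"/tmp/{n}.npz",**d)
    s=manip.sense(); print(s["time"]-t0,s["tcp_pos"],s["orientation"],s["wrist_force"])
a=cv2.imread("pics/scr.png");b=cv2.imread("pics/pan.png"); cv2.imwrite("pics/both.png",cv2.resize(np.vstack([a[20:350],b[20:350]]),None,fx=.9,fy=.9))
```

```text
2.1583 [0.5198 0.2874 0.25  ] [-180.       -0.0049  168.041 ] [ 0.6168 -0.6276 -0.1715]
3.9083 [ 0.4802 -0.0845  0.2499] [179.9985  -0.0049 168.057 ] [-0.9825  0.3484  0.3761]
```

View pics/both.png

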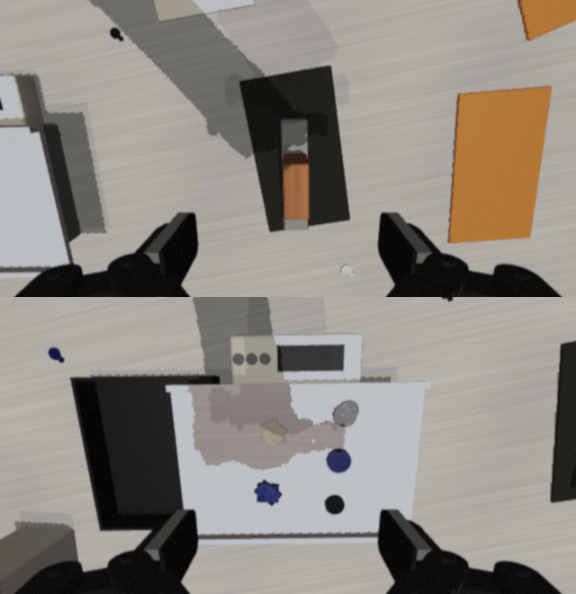

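Upper half: scraper on the black mat, orange handle around (296,190). Lower half: pan from (170,385) to (428,540), tray to its left, and five chips at (346,412), (339,461), (335,504), (273,432), (267,492). Next, measure poses from the depth clouds.

Run:
```python
from h import *
np.set_printoptions(precision=4,suppress=True)
f=lambda q:cv2.minAreaRect(q[:,:2].astype(np.float32))
d=np.load("/tmp/scr.npz"); P=cloud(d); near=(abs(P[...,0]-.555)<.13)&(abs(P[...,1]-.285)<.1)
h=P[near&(P[...,2]>.07)&(P[...,2]<.1)]; print("handle top",f(h[h[:,2]>.08]),np.median(h[:,2]),len(h))
g=P[near&(P[...,2]>.032)&(P[...,2]<.046)]; print("block",f(g),np.median(g[:,2]))
fr=d["frame"].astype(int); m=near&(P[...,2]<.02)&(fr.max(-1)<60)
mm=cv2.morphologyEx(m.astype(np.uint8),cv2.MORPH_OPEN,np.ones((5,5))); print("mat",f(P[mm>0]),np.median(P[mm>0][:,2]))
d=np.load("/tmp/pan.npz"); P=cloud(d); near=(abs(P[...,0]-.49)<.15)&(abs(P[...,1]+.08)<.2)
q=P[near&(P[...,2]>.074)&(P[...,2]<.1)]; r=f(q); print("pan",r)
for lo,hi in[(.074,.083),(.086,.095)]:
    w=q[(q[:,2]>lo)&(q[:,2]<hi)]; print(lo,f(w),np.median(w[:,2]))
# axes
a=np.deg2rad(-11.05); ex=np.array([np.cos(a),np.sin(a)]); ey=np.array([-ex[1],ex[0]])
c=np.array(r[0]); L=(q[:,:2]-c); X=L@ex;Y=L@ey
print("X pct",np.percentile(X,[0,1,99,100]),"Y pct",np.percentile(Y,[0,1,99,100]))
for y0 in np.arange(-.1,.11,.04):
    k=abs(Y-y0)<.01; lip=k&(q[:,2]>.086); fl=k&(q[:,2]<.083)
    print(y0,"lip neg",np.median(X[lip&(X<0)]),"lip pos",np.median(X[lip&(X>0)]),"floor z",np.median(q[fl,2]))
print("floor z neg/pos X",np.median(q[(X<-.04)&(X>-.06),2]),np.median(q[(X>.04)&(X<.06),2]))
# chips, by pixel, full-frame = crop px/.9 (+20 row)
for u,v in[(346,412),(339,461),(335,504),(273,432),(267,492)]:
    w=world(d,u/.9,v/.9-330+20,.083); print("chip",w,(w[:2]-c)@ex,(w[:2]-c)@ey)
```

```text
handle top ((0.5608305931091309, 0.28736478090286255), (0.02603047899901867, 0.060228560119867325), 79.24465942382812) 0.08798073958778352 1920
block ((0.5610877871513367, 0.28710901737213135), (0.029929187148809433, 0.13415418565273285), 79.57049560546875) 0.03805522266760418
mat ((0.5420685410499573, 0.29495853185653687), (0.10866450518369675, 0.1976158171892166), 87.4712142944336) 0.004142671155862707
pan ((0.500501811504364, -0.07848790287971497), (0.24116748571395874, 0.16272413730621338), 78.78116607666016)
0.074 ((0.49791550636291504, -0.07797081768512726), (0.2411695420742035, 0.15740430355072021), 78.79087829589844) 0.08014512656279262
0.086 ((0.5005154013633728, -0.07841931283473969), (0.24003881216049194, 0.16272413730621338), 78.78116607666016) 0.08994005106242706
X pct [-0.0817 -0.0803  0.0783  0.0815] Y pct [-0.1205 -0.1169  0.1175  0.1207]
-0.1 lip neg -0.07849515047037676 lip pos 0.07619724525477045 floor z 0.08033353266931906
-0.060000000000000005 lip neg -0.07853020895054065 lip pos 0.07611741544505768 floor z 0.08028784367196073
-0.020000000000000004 lip neg -0.07714643295392809 lip pos 0.07578289867637145 floor z 0.08019414804442641
0.01999999999999999 lip neg -0.07822836904974377 lip pos 0.07665964097797297 floor z 0.08012123319038408
0.06 lip neg -0.07817820000884698 lip pos 0.07684533390529723 floor z 0.08000818549088023
0.1 lip neg -0.0780113276780938 lip pos nan floor z 0.07990639782473533
floor z neg/pos X 0.08022820950635201 0.0801977013360344
chip [ 0.456  -0.0225  0.083 ] -0.05441851239572086 0.04644408878989017
chip [ 0.5023 -0.0368  0.083 ] -0.006245500367803726 0.04120663304142398
chip [ 0.5469 -0.0484  0.083 ] 0.03973054667422725 0.03842544913980609
chip [ 0.4604 -0.0946  0.083 ] -0.036310758485440964 -0.02350574509427239
chip [ 0.5195 -0.1142  0.083 ] 0.02544740094760689 -0.031392535384991545
  return _methods._mean(a, axis=axis, dtype=dtype,
  ret = ret.dtype.type(ret / rcount)
```

Measurements agree with the given sizes (pan 241 x 163 mm, handle 26 x 60 mm, top at 88 mm). Now grasp and lift.

```bash
cat >> h.py <<'E'
C=np.array([.5005,-.0785]); YP=-11.2; _a=np.deg2rad(YP)
EX=np.array([np.cos(_a),np.sin(_a)]); EY=np.array([-EX[1],EX[0]])
S=np.array([.5610,.2872]); YS=-10.6
def P(y,z): return [*(C+y*EY),z]
def avg(manip,n=8,dt=.02):
    F=[]
    for _ in range(n): F.append(np.r_[manip.sense()["wrist_force"],manip.sense()["wrist_torque"]]); manip.pause(dt)
    return np.mean(F,0),np.std(F,0)
E
python3 - <<'E'
from workcell import manip
from h import *
np.set_printoptions(precision=4,suppress=True)
ori=[180,0,180+YS]
manip.move_to([*S,.14],ori); manip.move_linear([*S,.064],.1); 
print(manip.sense()["tcp_pos"],manip.sense()["wrist_force"])
manip.grab(); print("w",manip.sense()["gripper_width"],avg(manip,4)[0])
manip.move_linear([*S,.13],.1); print(avg(manip,6)[0])
manip.move_to(P(.10,.165),[180,0,180+YP]); manip.pause(.2)
m,s=avg(manip); print("tare",m,s,manip.sense()["time"])
for z in(.160,.158):
    t=manip.sense()["time"]; manip.move_linear(P(.10,z),.05); x=manip.sense(); print(x["time"]-t,x["tcp_pos"],x["orientation"],avg(manip,4)[0])
d=manip.get_image("wrist"); cv2.imwrite("pics/held.png",d["frame"][:,:,::-1]); d=manip.get_image("side"); cv2.imwrite("pics/side1.png",cv2.resize(d["frame"][180:340,220:460,::-1],None,fx=3,fy=3))
print(manip.sense()["time"],manip.sense()["gripper_width"])
E
```

```text
[0.5615 0.2874 0.0645] [0.5273 0.3305 0.4948]
w 0.025609584506351132 [-0.3639  0.0998  2.7334  0.0379  0.0389 -0.0137]
[-0.2326 -0.239  -2.0542 -0.0022  0.0194  0.0029]
tare [ 0.1749  0.1611 -1.6566 -0.0088  0.0093  0.0012] [0.4205 0.3377 0.5199 0.0207 0.0151 0.023 ] 9.3833
0.25 [0.5196 0.0197 0.1595] [-179.985    -0.0554  168.8059] [-0.1776 -0.2728 -1.8432 -0.0147 -0.0199  0.0028]
0.25 [0.5198 0.0195 0.1579] [-179.9967   -0.0115  168.794 ] [-0.0847 -0.2615 -1.5376 -0.0081 -0.0292 -0.0081]
10.1167 0.025038183340300075
```

View pics/held.png

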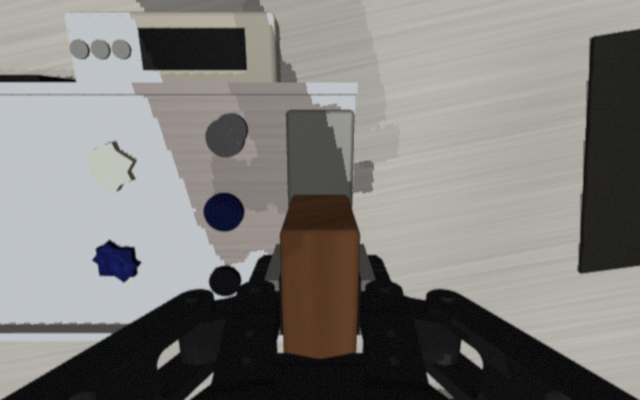

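The grip is square: block and edge lie inside the lips, and all chips are to the left (ahead) of the edge. Now press down by feel.

Run:
```python
from workcell import manip
from h import *
np.set_printoptions(precision=2,suppress=True)
manip.move_linear(P(.10,.142),.06); manip.pause(.15)
tare,_=avg(manip,10); print("tare",tare)
z=.142; t0=manip.sense()["time"]
for i in range(40):
    f,s=avg(manip,4); f=f-tare; N=np.linalg.norm(f[:3])
    x=manip.sense(); print("%.1f cmd %.4f act %.4f"%(x["time"]-t0,z,x["tcp_pos"][2]),f[:3],"%.1f"%N, f[3:])
    if N>15: break
    z-=.001 if N<2 else .0008 if N<7 else .0005
    manip.move_linear(P(.10,z),.02)
np.save("/tmp/tare.npy",tare); np.save("/tmp/z.npy",z); print(manip.sense()["time"])
```

```text
tare [-0.04 -0.03 -1.9  -0.01 -0.   -0.01]
0.1 cmd 0.1420 act 0.1422 [0.   0.17 0.22] 0.3 [0.01 0.   0.  ]
0.4 cmd 0.1410 act 0.1410 [-0.14 -0.02 -0.05] 0.2 [ 0.03  0.   -0.01]
0.7 cmd 0.1400 act 0.1400 [0.16 0.   0.59] 0.6 [ 0.04 -0.06 -0.01]
1.0 cmd 0.1390 act 0.1390 [ 0.09 -0.06  0.73] 0.7 [ 0.07 -0.06  0.01]
1.3 cmd 0.1380 act 0.1381 [0.11 0.82 1.39] 1.6 [ 0.16 -0.03  0.02]
1.7 cmd 0.1370 act 0.1370 [-0.06  0.95  2.28] 2.5 [ 0.28 -0.03 -0.01]
2.0 cmd 0.1362 act 0.1363 [0.15 2.03 2.79] 3.5 [ 0.39 -0.03 -0.01]
2.3 cmd 0.1354 act 0.1355 [0.14 2.04 3.83] 4.3 [ 0.53 -0.    0.01]
2.6 cmd 0.1346 act 0.1347 [0.44 2.19 5.03] 5.5 [0.64 0.   0.01]
2.9 cmd 0.1338 act 0.1344 [-1.33  2.83 10.35] 10.8 [ 0.65  0.3  -0.01]
3.2 cmd 0.1333 act 0.1339 [-1.61  2.4  10.87] 11.2 [ 0.62  0.32 -0.02]
3.6 cmd 0.1328 act 0.1335 [-1.45  3.05 11.3 ] 11.8 [ 0.62  0.33 -0.02]
3.9 cmd 0.1323 act 0.1330 [-1.12  2.79 12.28] 12.6 [ 0.63  0.35 -0.01]
4.2 cmd 0.1318 act 0.1326 [-2.01  2.58 11.85] 12.3 [0.62 0.37 0.  ]
4.5 cmd 0.1313 act 0.1321 [-1.67  3.03 12.48] 12.9 [ 0.64  0.41 -0.03]
4.8 cmd 0.1308 act 0.1317 [-1.68  2.4  13.  ] 13.3 [ 0.63  0.41 -0.03]
5.1 cmd 0.1303 act 0.1312 [-1.82  2.93 13.59] 14.0 [ 0.62  0.48 -0.04]
5.5 cmd 0.1298 act 0.1308 [-2.34  2.12 13.46] 13.8 [ 0.62  0.48 -0.04]
5.8 cmd 0.1293 act 0.1303 [-1.92  2.69 13.89] 14.3 [ 0.63  0.5  -0.03]
6.1 cmd 0.1288 act 0.1299 [-2.09  2.66 14.74] 15.1 [ 0.62  0.52 -0.04]
16.9333
```

Preload is about 9 N, then a soft 1 N/mm, as described. Now the stroke, with feed-forward for the rocking and force feedback at each step.

Run:
```python
from workcell import manip
from h import *
np.set_printoptions(precision=1,suppress=True)
tare=np.load("/tmp/tare.npy"); z=float(np.load("/tmp/z.npy"))
def h(y):
    a=max(abs(y)-.008,0); return -min(.06*a,16.5*a*a/6)
y=.10; zr=z-h(y); T=17.8
while y>-.1215:
    y=max(y-.005,-.122); zn=zr+h(y)
    manip.move_linear(P(y,zn),.02)
    f,s=avg(manip,3,.008); f=f[:3]-tare[:3]; F=np.linalg.norm(f)
    x=manip.sense(); print("%.1f y %.3f z %.4f act %.4f lat %.4f"%(x["time"],y,zn,x["tcp_pos"][2],(x["tcp_pos"][:2]-C)@EX),f,"%.1f"%F)
    zr-=np.clip(.0004*(T-F),-.0012,.0012)
    if F>24 or F<8: print("odd, stop"); break
print("rate",x["time"]); np.save("/tmp/z.npy",zn)
```

```text
17.4 y 0.095 z 0.1291 act 0.1304 lat 0.0005 [-1.5  9.  14.4] 17.1
17.8 y 0.090 z 0.1291 act 0.1306 lat 0.0012 [ 0.6  9.  14.7] 17.2
18.2 y 0.085 z 0.1292 act 0.1308 lat 0.0016 [ 1.   9.5 14. ] 16.9
18.6 y 0.080 z 0.1291 act 0.1308 lat 0.0019 [ 1.4  8.2 15. ] 17.1
19.1 y 0.075 z 0.1291 act 0.1308 lat 0.0020 [ 1.2  8.6 15.5] 17.8
19.5 y 0.070 z 0.1294 act 0.1311 lat 0.0021 [ 1.6  7.9 15.1] 17.1
19.9 y 0.065 z 0.1295 act 0.1312 lat 0.0021 [ 2.2  8.4 15.1] 17.4
20.3 y 0.060 z 0.1296 act 0.1313 lat 0.0021 [ 1.9  8.2 15.4] 17.5
20.8 y 0.055 z 0.1298 act 0.1315 lat 0.0022 [ 1.8  8.6 16.3] 18.5
21.2 y 0.050 z 0.1304 act 0.1321 lat 0.0022 [ 2.1  8.7 15.7] 18.1
21.6 y 0.045 z 0.1308 act 0.1325 lat 0.0022 [ 1.8  9.1 15.8] 18.3
22.0 y 0.040 z 0.1313 act 0.1329 lat 0.0021 [ 2.1  8.5 14.3] 16.8
22.5 y 0.035 z 0.1312 act 0.1329 lat 0.0021 [ 1.9  9.1 15.2] 17.8
22.9 y 0.030 z 0.1315 act 0.1332 lat 0.0022 [ 2.4  9.2 15.9] 18.5
23.3 y 0.025 z 0.1323 act 0.1339 lat 0.0021 [ 1.8  8.6 15.5] 17.9
23.7 y 0.020 z 0.1327 act 0.1344 lat 0.0021 [ 2.1  8.5 15.6] 17.9
24.2 y 0.015 z 0.1330 act 0.1346 lat 0.0020 
[... 1208 characters left out ...]
4  7.9 16.1] 18.0
32.2 y -0.080 z 0.1286 act 0.1300 lat 0.0015 [ 1.7  8.2 16.2] 18.2
32.7 y -0.085 z 0.1285 act 0.1298 lat 0.0015 [ 1.6  7.7 15.7] 17.6
33.1 y -0.090 z 0.1281 act 0.1294 lat 0.0015 [ 1.7  7.5 15.5] 17.3
33.5 y -0.095 z 0.1276 act 0.1289 lat 0.0015 [ 1.5  7.9 16.1] 18.0
33.9 y -0.100 z 0.1274 act 0.1287 lat 0.0014 [ 1.9  7.7 16.2] 18.0
34.4 y -0.105 z 0.1271 act 0.1285 lat 0.0014 [ 1.6  7.4 16.4] 18.1
34.8 y -0.110 z 0.1270 act 0.1283 lat 0.0014 [ 1.4  8.  16.5] 18.4
35.2 y -0.115 z 0.1269 act 0.1282 lat 0.0014 [ 1.5  8.1 16.4] 18.4
35.6 y -0.120 z 0.1268 act 0.1281 lat 0.0014 [ 1.8  6.8 15.8] 17.3
35.9 y -0.122 z 0.1265 act 0.1278 lat 0.0014 [ 2.   8.  15.7] 17.7
rate 35.9083
```

Force held at 16.8–18.5 N all along. Look before lifting.

Run:
```python
from workcell import manip
from h import *
d=manip.get_image("wrist"); a=d["frame"][:,:,::-1]; d=manip.get_image("side"); b=cv2.resize(d["frame"][190:350,260:420,::-1],None,fx=2.5,fy=2.5)
cv2.imwrite("pics/end.png",cv2.resize(np.hstack([a,b]),None,fx=.76,fy=.76)); x=manip.sense(); print((x["tcp_pos"][:2]-C)@EY,x["orientation"])
```

```text
-0.11930597279913224 [1.79841292e+02 1.54833251e-01 1.68903816e+02]
```

View pics/end.png

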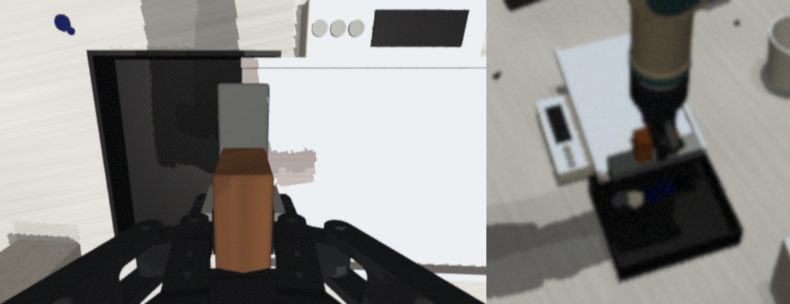

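Pan is clear behind the edge, and chips are seen in the tray (right panel). Lift, return to the mat, and set down by feel.

Run:
```python
from workcell import manip
from h import *
np.set_printoptions(precision=2,suppress=True)
tare=np.load("/tmp/tare.npy")
manip.move_linear(P(-.122,.19),.08)
manip.move_linear(P(-.02,.20),.15); d=manip.get_image("top"); np.savez("/tmp/top1.npz",**d)
a=cv2.resize(d["frame"][180:270,310:440,::-1],None,fx=5,fy=5); cv2.imwrite("pics/top1.png",a)
manip.move_to([*S,.12],[180,0,180+YS]); manip.move_linear([*S,.070],.06); manip.pause(.15)
t,_=avg(manip,6); print(t-tare); z=.068
while z>.058:
    manip.move_linear([*S,z],.02); f=avg(manip,4)[0]-t; print(z,manip.sense()["tcp_pos"],f)
    if f[2]>3: break
    z-=.001
print(manip.sense()["orientation"],manip.sense()["time"])
d=manip.get_image("side"); cv2.imwrite("pics/place.png",cv2.resize(d["frame"][120:220,230:390,::-1],None,fx=4,fy=4))
```

```text
[-0.11  0.03 -0.12  0.01  0.01  0.  ]
0.068 [0.56 0.29 0.07] [-0.32  0.01 -0.16  0.01 -0.01  0.02]
0.067 [0.56 0.29 0.07] [ 0.08 -0.71  0.25 -0.02  0.02  0.01]
0.066 [0.56 0.29 0.07] [ 0.22 -0.31 -0.02  0.01 -0.03  0.03]
0.065 [0.56 0.29 0.06] [ 0.17 -0.1  -0.11 -0.01  0.01 -0.01]
0.064 [0.56 0.29 0.06] [-0.57  0.22  4.31 -0.11  0.12 -0.01]
[179.98   0.03 169.4 ] 42.1333
```

View pics/top1.png

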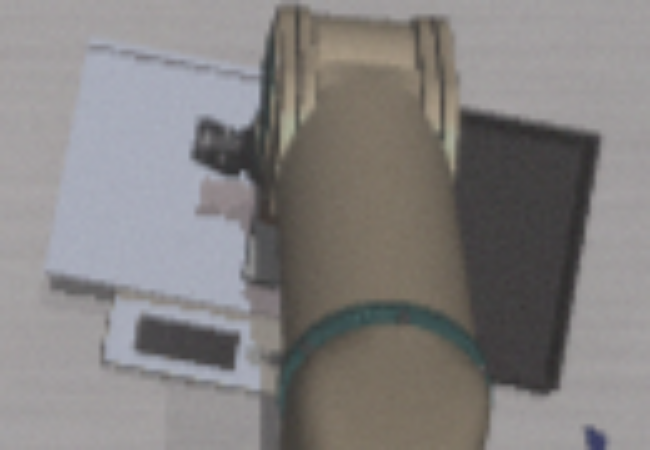

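View pics/place.png

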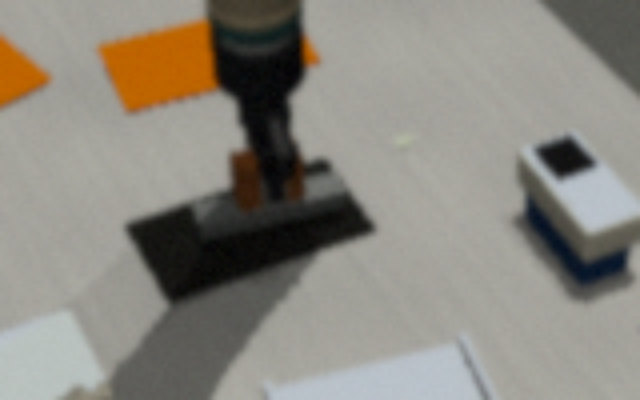

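Scraper is standing on the mat, touching at the expected height. The top view of the tray was blocked by the arm. Release, retreat and check everything.

Run:
```python
from workcell import manip
from h import *
np.set_printoptions(precision=4,suppress=True)
manip.open(); manip.pause(.2); manip.move_linear([*S,.16],.1); manip.move_to([.45,-.16,.27],[180,0,168.8]); manip.pause(.2)
d=manip.get_image("wrist"); Q=cloud(d); f=lambda q:cv2.minAreaRect(q[:,:2].astype(np.float32))
q=Q[(abs(Q[...,0]-.5)<.15)&(abs(Q[...,1]+.08)<.2)&(Q[...,2]>.074)&(Q[...,2]<.1)]; print("pan z",np.median(q[:,2]))
w=d["frame"][:,:,::-1]
manip.move_to([.35,.5,.3],[180,0,168.8]); 
t=manip.get_image("top"); R=cloud(t); o=np.load("/tmp/top0.npz"); O=cloud(o)
for n,(x,y) in dict(meter=(.783,.134),cup=(.8,-.124),carton=(.562,-.439)).items():
    g=lambda P:np.median(P[(abs(P[...,0]-x)<.1)&(abs(P[...,1]-y)<.1)&(P[...,2]>.03)],0); print(n,g(O),g(R))
h=R[(abs(R[...,0]-.561)<.05)&(abs(R[...,1]-.287)<.05)&(R[...,2]>.075)]; print("handle",f(h),np.median(h[:,2]))
b=cv2.resize(t["frame"][100:280,220:490,::-1],(640,427)); cv2.imwrite("pics/fin.png",cv2.resize(np.vstack([w,b]),None,fx=.72,fy=.72))
x=manip.sense(); print(x["time"],x["wrist_force"])
```

```text
pan z 0.08018069714162974
meter [0.7797 0.1336 0.0792] [0.7797 0.1337 0.0789]
cup [ 0.8088 -0.12    0.0775] [ 0.8099 -0.1211  0.0774]
carton [ 0.5664 -0.4281  0.1171] [ 0.566  -0.4275  0.1173]
handle ((0.5609415173530579, 0.2871035933494568), (0.02718409150838852, 0.06059064716100693), 78.95394134521484) 0.08779304213795865
48.5083 [-0.4847  0.0881 -0.5923]
```

View pics/fin.png

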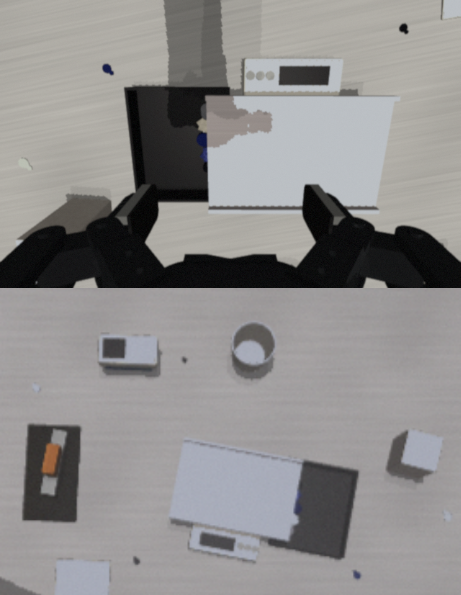

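Pan is bare. Chips show at the tray's pan-side end (~(203,135)), and the scraper and bystanders are in place. Last check: that all five chips lie down in the tray, from the side camera.

Run:
```python
from workcell import manip
from h import *
np.set_printoptions(precision=3,suppress=True)
d=manip.get_image("side"); Q=cloud(d)
cv2.imwrite("pics/sidef.png",cv2.resize(d["frame"][200:340,270:410,::-1],None,fx=4,fy=4,interpolation=cv2.INTER_CUBIC))
hsv=cv2.cvtColor(d["frame"],cv2.COLOR_RGB2HSV); L=Q[...,:2]-C; X=L@EX; Y=L@EY
m=(abs(X)<.085)&(Y<-.08)&(Y>-.24)&(Q[...,2]<.035)&(((hsv[...,2]>90)|(hsv[...,1]>120)&(hsv[...,2]>45)))
n,l,s,c=cv2.connectedComponentsWithStats(m.astype(np.uint8))
for i in range(1,n):
    if s[i,4]>5: k=l==i; print(c[i],s[i,4],"x %.3f y %.3f z %.3f"%(X[k].mean(),Y[k].mean(),np.median(Q[k][:,2])))
```

```text
[344.828 292.44 ] 116 x -0.011 y -0.132 z 0.011
```

View pics/sidef.png

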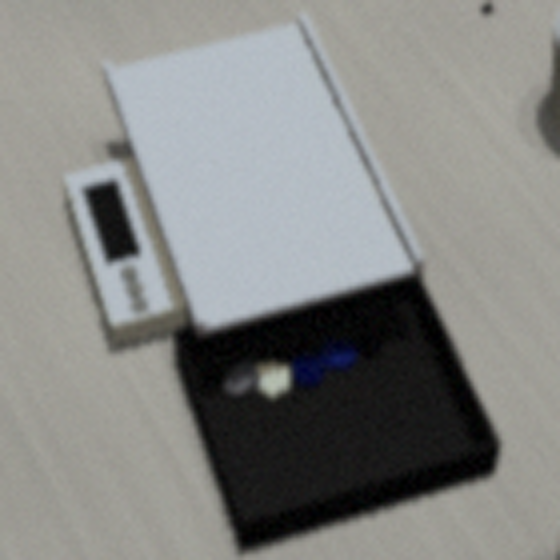

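Four chips (grey, cream, two blue) lie on the tray floor. The black one can't be told apart from the black tray, but it's not on the pan or the bench. Handing in.

```bash
python3 -c "
from workcell import manip
print(manip.sense()['time']); print(manip.finish_job())"
```

```text
48.5583
the job is handed in; nothing more can be done
None
```

The pan is wiped and bare, the scraper is standing on its mat again, and I handed the job in at 48.6 s; no verdict is reported. Four of the five chips are confirmed in the tray.

- **Stroke:** I set the edge down at y = +100 mm, behind all the chips, and found the pan's preload to be about 9 N. From there I wiped to the tray end, and the measured force, drag included, stayed between 16.8 and 18.5 N at every step. Force was read only at the 5 mm stops, not between them. The edge stopped about 3 mm short of the commanded end, with its front face about 7 mm past the pan's end.
- **Chips:** The grey, cream and two blue chips lie on the tray floor, at a measured height of about 11 mm. The black chip can't be seen against the black tray. It is not on the pan and I saw no sign of it on the bench, so I take it to be in the tray.
- **Scraper:** It stands upright within about 1 mm and 1° of where it started.
- **Surroundings:** The meter, cup and carton did not move beyond measuring noise (about 1.5 mm at most), and the pan is back at 80 mm. The arm was clear of everything at hand-in.

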